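# Find the sample drop box with room and push its lid open

### The arm

A 6-joint arm with a two-finger parallel gripper is mounted at the origin on a cart in front of the work surface, level with it; the furniture and walls round the work are solid. World frame = base frame: x ahead of the robot, y to its left, z up, the work surface at z = 0. Lengths are in mm, angles in rad, forces in N, time in s.
With the tool pointing down it reaches from about 275 to 825 mm from the base axis. Payload 5.2 kg.
Tool frame: the origin (TCP) lies midway between the tips of the shut fingers; the grasp point (between the pads) lies 19 mm behind it; z points along the fingers, y is the line along which they close (so a half turn about z gives the same grasp; the last joint's range is limited). The gripper opens to 93 mm and grips with 3 to 60 N. Pads are 15 mm wide; open, the fingers measure 128 mm over their backs; the gripper's body (75 mm by 188 mm) begins 65 mm behind the grasp point.
Start: joints at [-1.395, 0.259, 1.535, -0, 1.348, -0.203], TCP at [203.414, -511.006, 179.353] pointing down, gripper open.
Joint ranges: [-3.14, 3.14], [-0.91, 2.08], [0.19, 2.58], [-1.22, 4.36], [0.22, 2.71], [-3.12, 3.12]. Speed limits (rad/s): [2.57, 2.57, 3.14, 3.14, 3.14, 3.14].

### API

Orientations are given as a rotation vector (axis times angle).
In Python, from cell import bot, imaging gives the robot as it stands. The module is installed in compiled form; this text tells all that it offers.
- The arm moves only by the tool play_rows, never from a script. Its argument "series" is one flat list of numbers, 4 for each row, row after row: the shift along the tool's x, y, z in m, then the turn about the tool's z in degrees. A call has 1 to 10 rows; each row is the pose to reach, as a shift and turn from the pose commanded when the call began, along the tool's axes at that moment; what a row does not reach only later rows make up. A row lasts 1/12 s, in which the tool goes at most 41.7 mm and 7.16 degrees, less where a joint would pass 70% of its speed; a pose out of reach is approached as far as the arm can. A call with a gripper value outside its range is refused whole. "claw" is the closure, from 0 (fully open) to 1 (shut), set as the call begins (left out, the last holds). The fingers move at their own pace and stop on an object; "grip_force" is the grip in N (left out, the last holds). Time passes only in rows, so rows that repeat a pose let the fingers close. It gives the time, the measured TCP pose, the force, the opening and the grip force at its end, in the units of the state.
- bot.read_state(): the state, without advancing time (a new reading comes with each control period).
- imaging.grab_frame(name): name is "scene" or "top"; returns a dict with "frame" (400x640x3 uint8, blue, green, red), "fx", "fy", "cx", "cy" (pixels), "k1" (the pictures are not rectified: a ray, as slopes to the right and down, at radius r is drawn at 1 + k1 r^2 times it, then the intrinsics apply), "world_from_camera" (4x4, takes a point from camera to world coordinates). Camera axes: x right, y down, z forward; pixel columns grow to the right and rows downward; lengths in mm; the calibration is good to about 2 mm. A picture is of the moment at which its call begins. There is no depth.
- bot.hand_in(): hands the job in; it is judged then, once.
The state is a dict: "time_s": time; "joint_positions": joint angles; "joint_velocities": joint speeds; "joint_torque": joint torques, N m; "tool_pos": TCP position; "ee_rot": TCP orientation; "ft_force": force on the tool from outside, world axes, zero at the start; "moment": the same for the moment, N m; "grip_width": opening from 0.0 (shut) to 1.0 (fully open); "gripper_force": force on a finger pad.
Only numpy, scipy, OpenCV 4.12 (cv2) and the standard library are available. Lean on these libraries where they do the work, as an engineer would, in place of code of your own. Each camera call takes 0.05 s, during which the arm holds its last target. There are 200 camera calls.

### The job

Three of the four blue sample drop boxes are full, so their white lids stay firm; one has room, and its lid rocks when one end is pressed. Press on the lids with the fingertips, gently, to find the one that rocks, and push it on until it stands open at 45 degrees or more; leave it open and draw the hand clear. Grasp and lift nothing, and leave the glassware, vials, stopper and weight where they stand.

Things in the scene. Friction and masses are not known exactly. Their poses are not given: they have to be found in the camera images.
- box_0: Blue sample drop box, farthest to the robot's right of four identical ones, fixed to a thin grey mat on the worktop: 110 (own x) x 74 (own y) x 70 mm high, walls 6 mm, inside 98 x 62 x 55 mm deep; small blank card on the face towards the robot. Origin at the centre of its underside, x away from the robot, z up. A white lid, 94 x 58 x 5 mm, fills its open top, level with the rim (70 mm up).
- lid_0 (a joint): Tilt (rad) of box_0's lid about pins along the box's y, above its centre, 66 mm up. 0 level; + the end towards the robot down, - the far end down; stops at 1.2. Grey ridged press strips lie 32 mm either side of the pins. If the box has room, some 2 N there tips the lid and it stays where left; if full, it stops within 5 mm under 25 N (about 2 mm under 6 N). Which box has room changes.
- box_1: Blue sample drop box, second from the right of four identical ones, fixed to a thin grey mat on the worktop: 110 (own x) x 74 (own y) x 70 mm high, walls 6 mm, inside 98 x 62 x 55 mm deep; small blank card on the face towards the robot. Origin at the centre of its underside, x away from the robot, z up. A white lid, 94 x 58 x 5 mm, fills its open top, level with the rim (70 mm up).
- lid_1 (a joint): Tilt (rad) of box_1's lid about pins along the box's y, above its centre, 66 mm up. 0 level; + the end towards the robot down, - the far end down; stops at 1.2. Grey ridged press strips lie 32 mm either side of the pins. If the box has room, some 2 N there tips the lid and it stays where left; if full, it stops within 5 mm under 25 N (about 2 mm under 6 N). Which box has room changes.
- box_2: Blue sample drop box, third from the right of four identical ones, fixed to a thin grey mat on the worktop: 110 (own x) x 74 (own y) x 70 mm high, walls 6 mm, inside 98 x 62 x 55 mm deep; small blank card on the face towards the robot. Origin at the centre of its underside, x away from the robot, z up. A white lid, 94 x 58 x 5 mm, fills its open top, level with the rim (70 mm up).
- lid_2 (a joint): Tilt (rad) of box_2's lid about pins along the box's y, above its centre, 66 mm up. 0 level; + the end towards the robot down, - the far end down; stops at 1.2. Grey ridged press strips lie 32 mm either side of the pins. If the box has room, some 2 N there tips the lid and it stays where left; if full, it stops within 5 mm under 25 N (about 2 mm under 6 N). Which box has room changes.
- box_3: Blue sample drop box, farthest to the left of four identical ones, fixed to a thin grey mat on the worktop: 110 (own x) x 74 (own y) x 70 mm high, walls 6 mm, inside 98 x 62 x 55 mm deep; small blank card on the face towards the robot. Origin at the centre of its underside, x away from the robot, z up. A white lid, 94 x 58 x 5 mm, fills its open top, level with the rim (70 mm up).
- lid_3 (a joint): Tilt (rad) of box_3's lid about pins along the box's y, above its centre, 66 mm up. 0 level; + the end towards the robot down, - the far end down; stops at 1.2. Grey ridged press strips lie 32 mm either side of the pins. If the box has room, some 2 N there tips the lid and it stays where left; if full, it stops within 5 mm under 25 N (about 2 mm under 6 N). Which box has room changes.
- vial_0: Bystander, loose: capped sample vial with a red cap, 27 dia x 59 mm; origin at the centre of its underside. Not part of the job.
- vial_1: Bystander, loose: capped sample vial with a blue cap, 27 dia x 59 mm; origin at the centre of its underside. Not part of the job.
- weight_0: Bystander, loose: yellowish calibration weight with a knob, 28 dia x 35 mm; origin at the centre of its underside. Not part of the job.
- conical_flask: Bystander, loose: conical glass flask with a red-brown stopper, 66 dia x 111 mm; origin at the centre of its underside. Not part of the job.
- beaker_100: Bystander, loose: small glass beaker with a little blue solution, 51 x 58 x 68 mm; origin at the centre of its underside. Not part of the job.
- beaker_250: Bystander, loose: larger empty glass beaker, 70 x 77 x 92 mm; origin at the centre of its underside. Not part of the job.
- stopper_1: Bystander, loose: red-brown rubber stopper, 32 dia x 28 mm; origin at the centre of its underside. Not part of the job.

How it is judged:
By the outcome, as a careful person would: the job done as asked, in the order asked, and still so for the second after the job is handed in, with the robot touching nothing.
It also fails if it takes over 51 s, if anything falls off the work surface, if the arm or the gripper's body presses on something with over 40 N, if the wrist force passes 120 N, or if a joint passes its speed limit or range.

## Working session

There is one attempt and no reset: what is moved stays moved. The work goes in short steps, Python scripts to look and compute and a tool call to move; the robot and the scene stay as the last step left them, time stands still between calls to the robot, and variables do not carry over. Pictures are saved under pics/ and viewed, at most 10 in all, crops included, and the job is handed in when it is done.

Besides the shell and the picture viewer there is one more tool, called after "Call:" as a command line: name --argument value ..., lists and objects as JSON in quotes. play_rows: Moves the arm, as the interface text tells. Its arguments: {"type":"object","properties":{"series":{"type":"array"},"claw":{"type":"number"},"grip_force":{"type":"number"}},"required":["series"]}

```bash
mkdir -p pics; python3 - <<'E'
from cell import bot, imaging
import cv2,pickle
for n in("top","scene"):
    f=imaging.grab_frame(n); cv2.imwrite(f"pics/{n}0.png",f["frame"]); pickle.dump(f,open(n+".pkl","wb"))
    print(n,{k:f[k] for k in f if k!="frame"})
s=bot.read_state(); print(s)
E
```

```text
top {'fx': 377.26906854732664, 'fy': 377.26906854732664, 'cx': 317.1717076903332, 'cy': 193.53379401225027, 'k1': 0.013437376850206484, 'world_from_camera': array([[ 1.55386711e-02, -9.90377431e-01,  1.37517610e-01,
         3.96415257e+02],
       [-9.98582131e-01, -8.36772127e-03,  5.25709904e-02,
        -6.42415190e+01],
       [-5.09144134e-02, -1.38139511e-01, -9.89103229e-01,
         1.32343596e+03],
       [ 0.00000000e+00,  0.00000000e+00,  0.00000000e+00,
         1.00000000e+00]])}
scene {'fx': 466.408583135574, 'fy': 466.408583135574, 'cx': 323.26433920425643, 'cy': 201.54917090693766, 'k1': -0.028312915276587032, 'world_from_camera': array([[-4.30385812e-01, -4.87513622e-01,  7.59670008e-01,
        -7.13101006e+02],
       [-9.02360641e-01,  2.53500321e-01, -3.48543914e-01,
         5.82737973e+02],
       [-2.26566847e-02, -8.35504671e-01, -5.49016046e-01,
         1.00234611e+03],
       [ 0.00000000e+00,  0.00000000e+00,  0.00000000e+00,
         1.00000000e+00]])}
{'time_s': 0.1, 'joint_positions': array([-1.39483146e+00,  2.59265389e-01,  1.53590054e+00, -3.39967223e-05,
        1.34798140e+00, -2.02801205e-01]), 'joint_velocities': array([-0.00172837, -0.00170017, -0.00174557,  0.00038797, -0.00016809,
       -0.00018934]), 'joint_torque': array([ 1.07197349e-03, -4.38216984e+01, -2.84641403e+01,  7.19874096e-02,
        3.62438278e-02, -5.34243975e-05]), 'tool_pos': array([ 203.29272754, -510.49862726,  178.63275819]), 'ee_rot': array([-3.08389336e+00, -5.91133135e-01,  1.92912201e-05]), 'ft_force': array([0.48176778, 0.19006036, 0.37532441]), 'moment': array([ 0.01174203, -0.0813123 , -0.01477996]), 'gripper_force': 0.0, 'grip_width': 0.997645384478824}
```

View pics/top0.png

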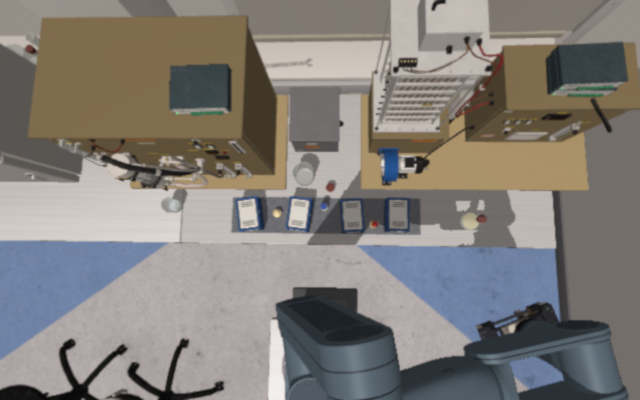

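View pics/scene0.png

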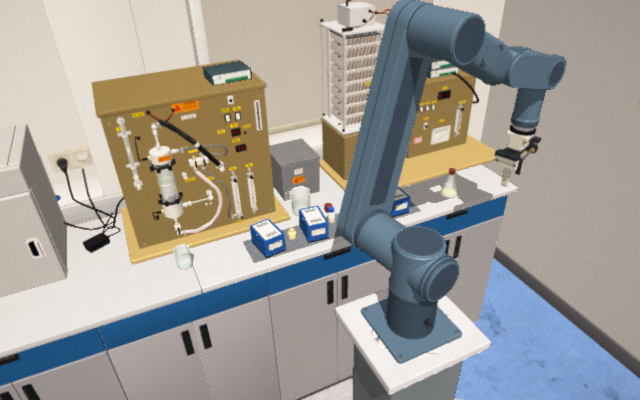

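The top view shows the four boxes at about (397,214), (352,215), (299,213) and (248,213). The small items stand between them: the weight at (277,213), the vials at (324,205) and (374,224), and the stopper at (331,187). The flask is at (470,221). The scene view shows the arm parked at the right.

```bash
cat > h.py <<'E'
import numpy as np,cv2
from scipy.spatial.transform import Rotation as R
def ray(f,uv,z):
    K=np.array([[f["fx"],0,f["cx"]],[0,f["fy"],f["cy"]],[0,0,1.]])
    p=cv2.undistortPoints(np.float64(uv).reshape(-1,1,2),K,np.array([f["k1"],0,0,0.])).reshape(-1,2)
    T=f["world_from_camera"]; d=np.c_[p,np.ones(len(p))]@T[:3,:3].T; o=T[:3,3]
    return o+d*((z-o[2])/d[:,2:])
E
python3 - <<'E'
import pickle,cv2,numpy as np
from h import *
f=pickle.load(open("top.pkl","rb")); im=f["frame"]
cv2.imwrite("pics/c1.png",cv2.resize(im[170:245,225:425],None,fx=4,fy=4,interpolation=cv2.INTER_CUBIC))
hsv=cv2.cvtColor(im,cv2.COLOR_BGR2HSV)
m=cv2.inRange(hsv,(105,120,40),(125,255,255)); m[:185]=0;m[240:]=0;m[:,:225]=0;m[:,430:]=0
cs,_=cv2.findContours(m,cv2.RETR_EXTERNAL,cv2.CHAIN_APPROX_NONE)
for c in sorted(cs,key=lambda c:cv2.boundingRect(c)[0]):
    if cv2.contourArea(c)<100: continue
    P=ray(f,c.reshape(-1,2),70)[:,:2].astype(np.float32)
    print(cv2.boundingRect(c),cv2.minAreaRect(P))
for u in [(277,213),(324,205),(374,224),(470,221)]: print(u,ray(f,[u],35)[0].round())
r=R.from_rotvec([-3.0839,-.5911,0]).as_matrix();print(r.round(3))
E
```

```text
(277, 213) [507. 142.  35.]
(324, 205) [536. -20.  35.]
(374, 224) [ 473. -190.   35.]
(470, 221) [ 487. -509.   35.]
[[ 0.929  0.37  -0.   ]
 [ 0.37  -0.929  0.002]
 [ 0.    -0.002 -1.   ]]
```

View pics/c1.png

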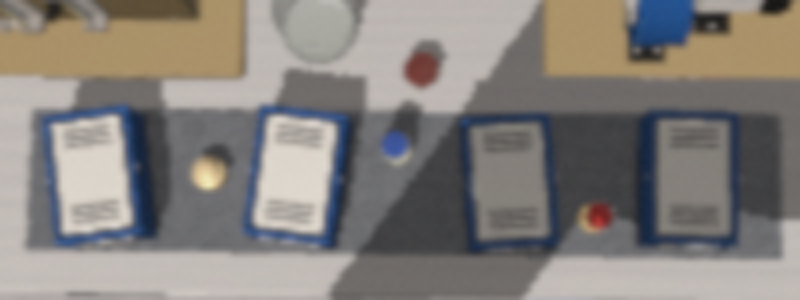

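```bash
python3 - <<'E'
import pickle
from h import *
f=pickle.load(open("top.pkl","rb"))
L={3:[(50,127),(120,120),(132,232),(67,238)],2:[(268,115),(338,122),(322,233),(256,230)],1:[(470,122),(542,120),(548,232),(482,237)],0:[(656,120),(735,120),(733,232),(655,232)]}
p0=np.array([203.3,-510.5]);r=np.array([[.929,.37],[.37,-.929]])
for k,c in L.items():
    P=ray(f,np.array(c)/4+[224.6,169.6],70)[:,:2]
    ce=P.mean(0); d=(P[:2].mean(0)-P[2:].mean(0)); n=np.linalg.norm(d); d/=n
    near=ce-32*d
    print(k,"c",ce.round(1),"yaw",np.degrees(np.arctan2(d[1],d[0])).round(1),"len",n.round(),np.linalg.norm(P[0]-P[1]).round(),"near",near.round(1),"tool shift",((near-p0)@r).round(1))
E
```

```text
3 c [498.1 235.4] yaw 9.8 len 95.0 60.0 near [466.5 230. ] tool shift [ 518.5 -590.5]
2 c [503.5  63.5] yaw -5.8 len 95.0 59.0 near [471.7  66.7] tool shift [ 462.9 -437. ]
1 c [ 503.3 -115.1] yaw 4.7 len 95.0 60.0 near [ 471.4 -117.7] tool shift [ 394.4 -265.8]
0 c [ 506.4 -266.3] yaw -1.6 len 93.0 65.0 near [ 474.4 -265.4] tool shift [ 342.6 -127.4]
```

Call:
play_rows --series '[0.02,-0.007,0,2,0.055,-0.02,0,5,0.094,-0.035,0,8,0.133,-0.049,0,11,0.172,-0.064,0,14,0.211,-0.078,0,17,0.25,-0.093,0,20,0.289,-0.107,0,22,0.322,-0.12,0,23,0.343,-0.127,0,23]' --claw 1 --grip_force 10

```text
time_s: 0.93
tool_pos: [477.1, -262.9, 179.0]
ee_rot: [-3.14, 0.033, -0.0]
ft_force: [-0.3, -0.1, -0.3]
grip_width: 0.333
gripper_force: 0.0
```

Call:
play_rows --series '[0,0,0.01,0,0,0,0.035,0,0,0,0.06,0,0,0,0.08,0,0,0,0.09,0,0,0,0.095,0,0,0,0.095,0,0,0,0.095,0]'

```text
time_s: 1.6
tool_pos: [475.3, -266.9, 85.0]
ee_rot: [3.141, -0.036, 0.001]
ft_force: [0.5, -0.7, 0.5]
grip_width: 0.008
gripper_force: 0.0
```

Call:
play_rows --series '[0,0,0.006,0,0,0,0.01,0,0,0,0.013,0,0,0,0.014,0,0,0,0.015,0,0,0,0.016,0,0,0,0.017,0,0,0,0.017,0]'

```text
time_s: 2.27
tool_pos: [475.1, -266.1, 67.2]
ee_rot: [-3.141, 0.035, 0.0]
ft_force: [-0.1, 0.2, 0.3]
grip_width: 0.007
gripper_force: 0.0
```

Call:
play_rows --series '[0,0,0.001,0,0,0,0.002,0,0,0,0.003,0,0,0,0.003,0]'

```text
time_s: 2.6
tool_pos: [475.0, -266.0, 64.1]
ee_rot: [-3.141, 0.036, 0.0]
ft_force: [0.4, 0.4, -0.5]
grip_width: 0.003
gripper_force: 0.0
```

```bash
python3 - <<'E'
from cell import imaging
import cv2
f=imaging.grab_frame("top");g=imaging.grab_frame("scene")
a=cv2.resize(f["frame"][170:245,330:430],(800,600))[:300*2]
cv2.imwrite("pics/c2.png",cv2.resize(f["frame"][175:265,320:440],(800,600),interpolation=cv2.INTER_CUBIC))
cv2.imwrite("pics/c3.png",cv2.resize(g["frame"][140:260,340:500],(800,600),interpolation=cv2.INTER_CUBIC))
E
```

```text
(no output)
```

View pics/c2.png

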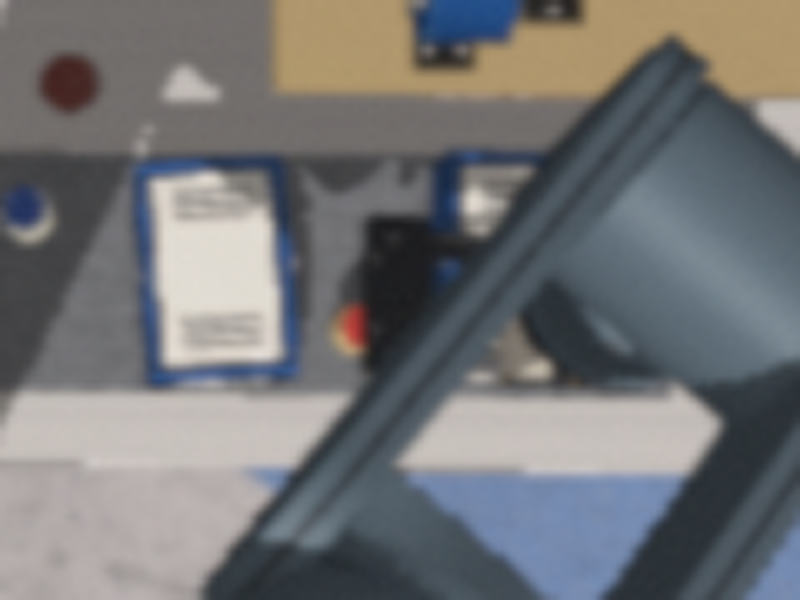

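View pics/c3.png

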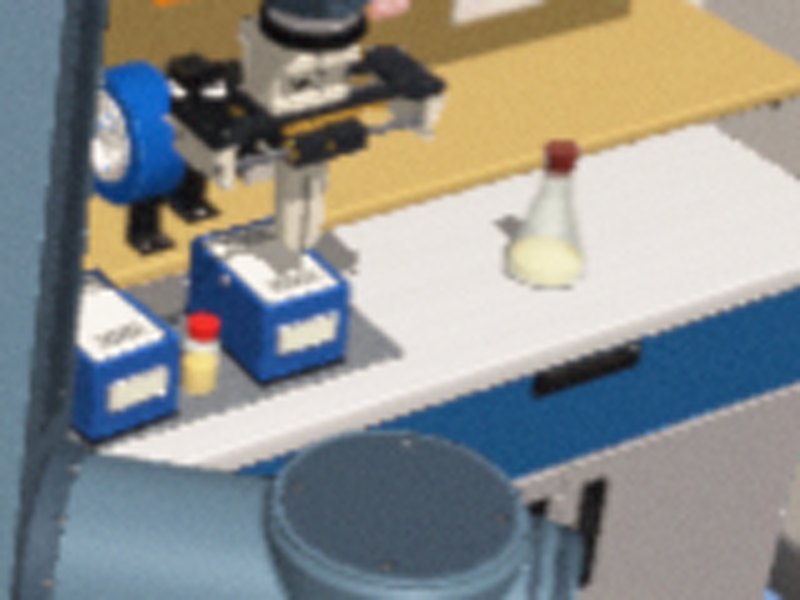

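The scene crop shows the fingertips at about (300,250). They look short of, or above, box_0's near press strip at (300,280), and the lid looks level. I'll check the numbers.

```bash
python3 - <<'E'
from cell import imaging
from h import *
import pickle
g=imaging.grab_frame("scene"); t=pickle.load(open("top.pkl","rb"))
q=lambda u:np.array(u)/[5,5]+[340-.4,140-.4]
for n,u in dict(tip=(300,252),nearL=(267,303),nearR=(335,278),boxnearTL=(268,325),boxnearTR=(347,288),boxnearBL=(268,380)).items():
    print(n,[ray(g,[q(u)],z)[0].round(0) for z in ((0,70) if n!="tip" else (64,70,75,80,90))])
def proj(f,X):
    T=np.linalg.inv(f["world_from_camera"]);c=T[:3,:3]@X+T[:3,3];s=c[:2]/c[2];s=s*(1+f["k1"]*(s@s));return s*[f["fx"],f["fy"]]+[f["cx"],f["cy"]]
for X in([475,-266,64],[475,-266,70],[506,-266,70]): print(X,((proj(g,np.array(X,float))-[339.6,139.6])*5).round())
E
```

```text
tip [array([ 524., -304.,   64.]), array([ 516., -298.,   70.]), array([ 509., -293.,   75.]), array([ 503., -289.,   80.]), array([ 489., -279.,   90.])]
nearL [array([ 557., -300.,    0.]), array([ 468., -238.,   70.])]
nearR [array([ 562., -367.,    0.]), array([ 473., -301.,   70.])]
boxnearTL [array([ 530., -284.,    0.]), array([ 443., -223.,   70.])]
boxnearTR [array([ 546., -367.,    0.]), array([ 458., -301.,   70.])]
boxnearBL [array([ 468., -244.,    0.]), array([ 385., -186.,   70.])]
[475, -266, 64] [293. 296.]
[475, -266, 70] [294. 289.]
[506, -266, 70] [271. 269.]
```

```bash
python3 - <<'E'
from cell import imaging,bot
import cv2
g=imaging.grab_frame("scene")
cv2.imwrite("pics/c4.png",cv2.resize(g["frame"][172:217,375:420],(600,600),interpolation=cv2.INTER_NEAREST))
s=bot.read_state();print(s["ft_force"],s["tool_pos"])
E
```

```text
[ 0.03146449  0.39987145 -0.28894427] [ 475.15772366 -266.17458092   64.36803325]
```

View pics/c4.png

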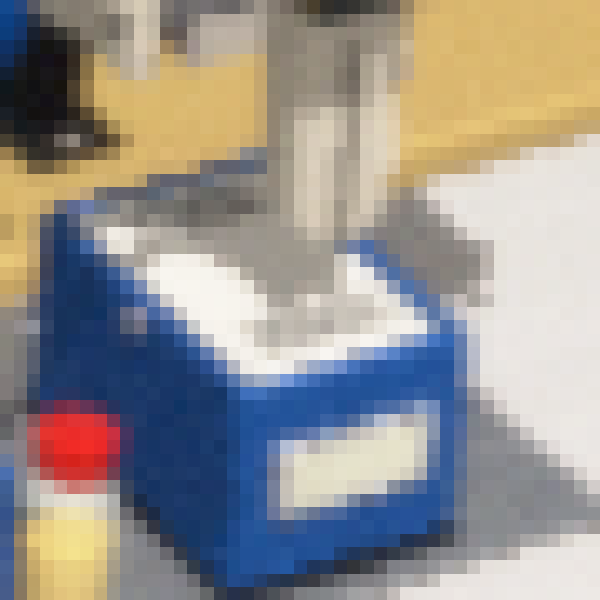

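The raw crop shows the fingertip end at (330,240), which is full-frame (400,190). That is short of box_0's near strip at (320,310), and the lid is level. So the tip is either high or displaced, and I'll check it with the start images.

```bash
python3 - <<'E'
from h import *
import pickle
g=pickle.load(open("scene.pkl","rb")); t=pickle.load(open("top.pkl","rb"))
def proj(f,X):
    X=np.array(X,float);T=np.linalg.inv(f["world_from_camera"]);c=T[:3,:3]@X+T[:3,3];s=c[:2]/c[2];s=s*(1+f["k1"]*(s@s));return (s*[f["fx"],f["fy"]]+[f["cx"],f["cy"]]).round(1)
print("start tcp in scene",proj(g,[203.3,-510.5,179]),"in top",proj(t,[203.3,-510.5,179]),"above +50", proj(g,[203.3,-510.5,229]))
for z in (120,150,190): print(z,ray(t,[(374.7,219)],z)[0].round(), proj(g,[475,-266,z]))
cv2.imwrite("pics/s0.png",cv2.resize(np.hstack([g["frame"][120:200,480:560],t["frame"][290:370,470:550]]),None,fx=5,fy=5,interpolation=cv2.INTER_NEAREST))
E
```

```text
start tcp in scene [508.7 190.6] in top [492.6 317.2] above +50 [511.7 177.5]
120 [ 484. -184.  120.] [399.3 185.7]
150 [ 482. -181.  150.] [399.8 178.6]
190 [ 479. -177.  190.] [400.6 168.8]
```

View pics/s0.png

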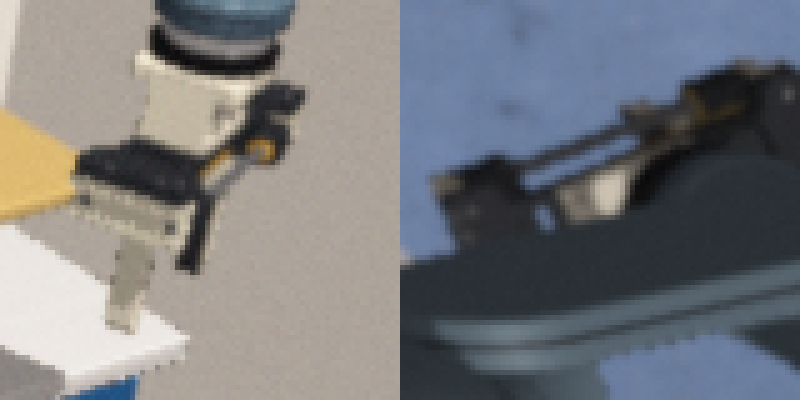

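The gripper's xy position agrees with the readings, but the tip looks about 30 mm higher than the state says. I'll descend in small steps and watch the force.

Call:
play_rows --series '[0,0,0.001,0,0,0,0.002,0,0,0,0.003,0,0,0,0.004,0,0,0,0.004,0]'

```text
time_s: 3.22
tool_pos: [475.0, -266.0, 60.1]
ee_rot: [-3.141, 0.036, 0.001]
ft_force: [-0.3, 0.1, 0.2]
grip_width: 0.006
gripper_force: 0.0
```

Call:
play_rows --series '[0,0,0.001,0,0,0,0.002,0,0,0,0.003,0,0,0,0.004,0,0,0,0.004,0]'

```text
time_s: 3.63
tool_pos: [475.0, -266.1, 56.1]
ee_rot: [-3.141, 0.036, 0.0]
ft_force: [-0.7, -0.4, -0.1]
grip_width: 0.006
gripper_force: 0.0
```

Call:
play_rows --series '[0,0,0.001,0,0,0,0.002,0,0,0,0.003,0,0,0,0.004,0,0,0,0.004,0]'

```text
time_s: 4.05
tool_pos: [475.0, -266.0, 52.1]
ee_rot: [-3.141, 0.036, 0.001]
ft_force: [0.3, -1.7, -0.1]
grip_width: 0.004
gripper_force: 0.0
```

```bash
python3 - <<'E'
from cell import imaging,bot
import cv2,numpy as np
g=imaging.grab_frame("scene");t=imaging.grab_frame("top")
a=cv2.resize(g["frame"][172:217,375:420],(400,400),interpolation=cv2.INTER_CUBIC)
b=cv2.resize(t["frame"][190:240,375:425],(400,400),interpolation=cv2.INTER_CUBIC)
cv2.imwrite("pics/c5.png",np.hstack([a,b]))
s=bot.read_state();print(s["ft_force"],s["tool_pos"],s["moment"],s["joint_torque"],s["joint_positions"])
E
```

```text
[-0.28425221  0.29779239 -0.14247413] [ 475.10931773 -266.12825361   52.30286399] [-0.00897014 -0.01868203  0.03442653] [-1.60090749e-03 -4.56117833e+01 -2.41435379e+01  5.31930034e-02
 -5.14432043e-02 -6.67764903e-05] [-7.15512189e-01  3.67600489e-01  1.71753890e+00  3.22317775e-05
  1.05659352e+00  8.77891657e-01]
```

View pics/c5.png

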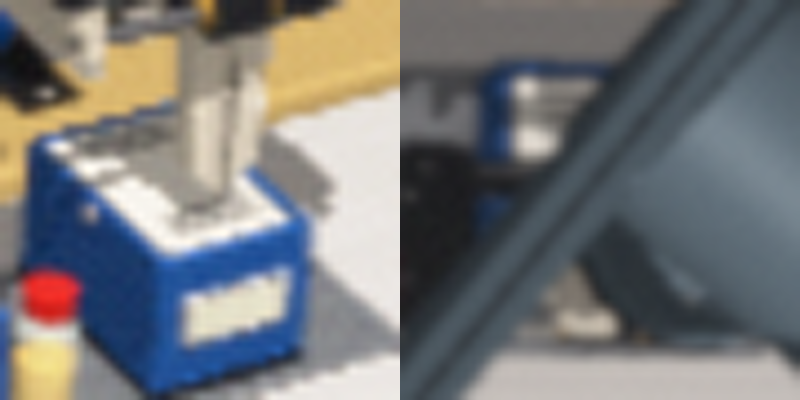

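The left panel shows the tips at about (222,195), just above box_0's near strip at (210,212), with the lid still level. I'll keep descending gently.

Call:
play_rows --series '[0,0,0.001,0,0,0,0.002,0,0,0,0.003,0,0,0,0.003,0]'

```text
time_s: 4.48
tool_pos: [475.0, -266.1, 49.1]
ee_rot: [-3.141, 0.036, 0.0]
ft_force: [-0.4, -0.0, -0.1]
grip_width: 0.004
gripper_force: 0.0
```

Call:
play_rows --series '[0,0,0.001,0,0,0,0.002,0,0,0,0.003,0,0,0,0.003,0]'

```text
time_s: 4.82
tool_pos: [475.0, -266.1, 46.1]
ee_rot: [-3.141, 0.036, 0.0]
ft_force: [-0.0, 0.1, -1.0]
grip_width: 0.008
gripper_force: 0.0
```

Call:
play_rows --series '[0,0,0.001,0,0,0,0.002,0,0,0,0.003,0,0,0,0.003,0]'

```text
time_s: 5.15
tool_pos: [475.0, -266.1, 43.1]
ee_rot: [-3.141, 0.036, 0.0]
ft_force: [0.4, -0.6, 0.1]
grip_width: 0.004
gripper_force: 0.0
```

Call:
play_rows --series '[0,0,0.001,0,0,0,0.002,0,0,0,0.003,0,0,0,0.003,0]'

```text
time_s: 5.48
tool_pos: [475.0, -266.0, 40.1]
ee_rot: [-3.141, 0.036, 0.001]
ft_force: [-0.1, 0.2, -0.3]
grip_width: 0.006
gripper_force: 0.0
```

```bash
python3 - <<'E'
from cell import imaging,bot
import cv2,numpy as np
from h import *
g=imaging.grab_frame("scene")
cv2.imwrite("pics/c6.png",cv2.resize(g["frame"][172:217,375:420],(600,600),interpolation=cv2.INTER_NEAREST))
s=bot.read_state();print(s["ft_force"],s["tool_pos"],s["joint_torque"])
E
```

```text
[-0.13905668 -0.50810312  0.45527333] [ 475.04461538 -266.0916488    40.2082325 ] [-5.79477681e-03 -4.59275937e+01 -2.36547178e+01  5.22920745e-02
 -6.58865576e-02  2.10255075e-05]
```

View pics/c6.png

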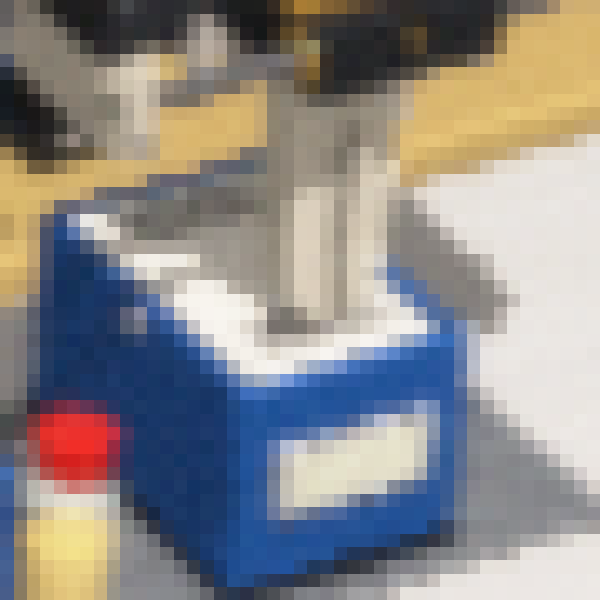

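The tips at (320,325) now sit right at box_0's near strip, so contact should come at a state z of about 38. That means the z reading is about 32 mm low compared with the tips.

Call:
play_rows --series '[0,0,0.001,0,0,0,0.002,0,0,0,0.003,0,0,0,0.003,0]'

```text
time_s: 5.87
tool_pos: [475.0, -266.1, 37.1]
ee_rot: [-3.141, 0.036, 0.0]
ft_force: [0.5, -0.2, -0.7]
grip_width: 0.006
gripper_force: 0.0
```

Call:
play_rows --series '[0,0,0.001,0,0,0,0.002,0,0,0,0.002,0]'

```text
time_s: 6.12
tool_pos: [475.0, -266.1, 35.1]
ee_rot: [-3.141, 0.036, 0.0]
ft_force: [-0.2, 0.7, 0.1]
grip_width: 0.006
gripper_force: 0.0
```

Call:
play_rows --series '[0,0,0.001,0,0,0,0.002,0,0,0,0.002,0]'

```text
time_s: 6.37
tool_pos: [475.1, -266.2, 33.4]
ee_rot: [3.141, -0.035, 0.0]
ft_force: [-0.5, 0.4, 0.5]
grip_width: 0.005
gripper_force: 0.3
```

Call:
play_rows --series '[0,0,0.001,0,0,0,0.002,0,0,0,0.002,0]'

```text
time_s: 6.62
tool_pos: [475.1, -266.3, 32.1]
ee_rot: [3.141, -0.035, 0.0]
ft_force: [-2.7, 1.2, 7.1]
grip_width: 0.006
gripper_force: 3.7
```

Contact came at state z 33.5, and the force climbed to 7 N in about 1.5 mm, so box_0 is firm. I'll go on to box_1.

Call:
play_rows --series '[0,0,-0.012,0,0,-0.005,-0.02,0,-0.002,-0.035,-0.02,-2,-0.004,-0.072,-0.02,-4,-0.006,-0.11,-0.02,-6,-0.007,-0.138,-0.02,-6,-0.007,-0.148,-0.018,-6,-0.007,-0.148,-0.01,-6,-0.007,-0.148,-0.006,-6,-0.007,-0.148,-0.006,-6]'

```text
time_s: 7.45
tool_pos: [471.2, -118.9, 36.2]
ee_rot: [-3.139, -0.128, 0.002]
ft_force: [0.8, 0.1, 0.4]
grip_width: 0.004
gripper_force: 0.0
```

Call:
play_rows --series '[0,0,0.002,0,0,0,0.004,0,0,0,0.006,0,0,0,0.006,0]'

```text
time_s: 7.78
tool_pos: [471.6, -119.2, 31.2]
ee_rot: [3.138, 0.127, 0.0]
ft_force: [-0.3, 0.0, 0.9]
grip_width: 0.005
gripper_force: 0.4
```

Call:
play_rows --series '[0,0,0.001,0,0,0,0.002,0,0,0,0.002,0]'

```text
time_s: 8.03
tool_pos: [471.7, -118.5, 29.4]
ee_rot: [3.138, 0.128, 0.001]
ft_force: [-1.0, -1.4, 3.2]
grip_width: 0.009
gripper_force: 1.2
```

Call:
play_rows --series '[0,0,0.001,0,0,0,0.002,0,0,0,0.002,0]'

```text
time_s: 8.28
tool_pos: [471.7, -118.1, 27.3]
ee_rot: [3.139, 0.129, 0.001]
ft_force: [-0.3, -2.6, 1.9]
grip_width: 0.005
gripper_force: 1.3
```

Call:
play_rows --series '[0,0,0.002,0,0.0005,0,0.004,0,0.001,0,0.006,0,0.001,0,0.006,0]'

```text
time_s: 8.62
tool_pos: [472.4, -117.6, 20.9]
ee_rot: [-3.138, -0.129, 0.001]
ft_force: [-0.7, -0.3, 2.1]
grip_width: 0.003
gripper_force: 0.6
```

Box_1's lid gives steadily at about 2 N, so it is the one with room. I'll push on in and towards the pins.

Call:
play_rows --series '[0.0005,0,0.002,0,0.0015,0,0.004,0,0.0025,0,0.006,0,0.0035,0,0.008,0,0.0045,0,0.01,0,0.005,0,0.011,0,0.005,0,0.011,0]'

```text
time_s: 9.2
tool_pos: [476.3, -117.4, 11.1]
ee_rot: [-3.139, -0.13, 0.004]
ft_force: [-7.0, 1.0, 16.2]
grip_width: 0.007
gripper_force: 7.7
```

Call:
play_rows --series '[0.0005,0,0.001,0,0.001,0,0.003,0,0.0015,0,0.005,0,0.002,0,0.006,0,0.002,0,0.006,0]'

```text
time_s: 9.62
tool_pos: [476.6, -117.6, 7.3]
ee_rot: [3.138, 0.131, -0.007]
ft_force: [-18.9, 1.0, 43.7]
grip_width: 0.006
gripper_force: 19.0
```

The force is rising, so I'll ease off now and look.

Call:
play_rows --series '[-0.003,0,-0.005,0,-0.006,0,-0.015,0,-0.007,0,-0.03,0,-0.007,0,-0.06,0,-0.007,0,-0.095,0,-0.007,0,-0.13,0,-0.007,0,-0.15,0,-0.007,0,-0.155,0]'

```text
time_s: 10.28
tool_pos: [474.9, -118.8, 163.2]
ee_rot: [3.136, 0.129, 0.01]
ft_force: [0.2, -0.2, -0.4]
grip_width: 0.005
gripper_force: 0.0
```

Call:
play_rows --series '[0,0.02,0,0,-0.02,0.06,0,0,-0.04,0.1,0,0,-0.06,0.14,0,0,-0.08,0.18,0,0,-0.1,0.22,0,0,-0.11,0.25,0,0,-0.115,0.26,0,0,-0.115,0.26,0,0]'

```text
time_s: 11.03
tool_pos: [377.3, -389.6, 157.4]
ee_rot: [-3.138, -0.122, 0.002]
ft_force: [1.0, 0.0, -0.0]
grip_width: 0.007
gripper_force: 0.0
```

```bash
python3 - <<'E'
from cell import imaging,bot
import cv2,numpy as np
g=imaging.grab_frame("scene");t=imaging.grab_frame("top")
a=cv2.resize(g["frame"][160:235,310:410],(800,600),interpolation=cv2.INTER_CUBIC)[:, :]
b=cv2.resize(t["frame"][170:245,225:425],(800,300),interpolation=cv2.INTER_CUBIC)
a=cv2.resize(a,(400,300)); c=cv2.resize(g["frame"],(400,250))
o=np.zeros((600,800,3),np.uint8);o[:300]=b;o[300:,:400]=a;o[300:550,400:]=c
cv2.imwrite("pics/f.png",o); print(bot.read_state()["tool_pos"])
E
```

```text
[ 378.70165371 -385.66570026  157.80715291]
```

View pics/f.png

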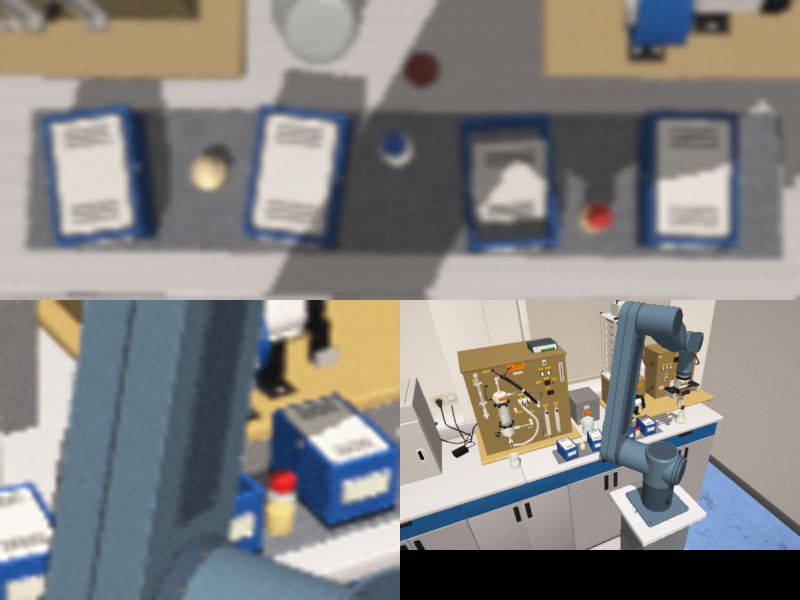

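```bash
python3 - <<'E'
from cell import imaging
from h import *
from scipy.optimize import brentq
t=imaging.grab_frame("top")
im=cv2.cvtColor(t["frame"],cv2.COLOR_BGR2GRAY)
print(im[192:235,347:357].mean(1).round().astype(int).tolist())
T=np.linalg.inv(t["world_from_camera"])
def row(x,y,z):
    c=T[:3,:3]@np.array([x,y,z])+T[:3,3];s=c[:2]/c[2];return s[1]*t["fy"]+t["cy"]
for a in range(0,71,5):
    r=np.radians(a);c,s=np.cos(r),np.sin(r)
    # lid top is 4 above pin along normal (-s.. tilts near end down)
    P=lambda d:(503.3+d*c-4*s,-115+d*.08,66+d*s+4*c)
    print(a,*[round(row(*P(d)),1) for d in (47,32,-32,-47)])
E
```

```text
[111, 112, 112, 112, 112, 104, 76, 54, 43, 43, 54, 65, 73, 96, 120, 114, 92, 90, 111, 140, 166, 181, 189, 194, 199, 203, 208, 209, 192, 159, 144, 149, 152, 109, 74, 67, 66, 68, 77, 108, 141, 147, 180]
0 199.9 204.3 223.6 228.2
5 199.9 204.4 223.7 228.3
10 200.0 204.5 223.8 228.3
15 200.2 204.7 223.7 228.2
20 200.6 205.0 223.6 228.0
25 201.0 205.3 223.5 227.6
30 201.5 205.7 223.2 227.2
35 202.2 206.2 222.9 226.7
40 202.9 206.7 222.5 226.1
45 203.7 207.3 222.1 225.4
50 204.7 208.0 221.6 224.6
55 205.7 208.7 221.0 223.8
60 206.7 209.4 220.4 222.9
65 207.8 210.2 219.8 221.9
70 209.0 211.0 219.1 220.9
```

The composite shows box_1's lid tilted, with its far edge at crop (505,137) and near edge at (510,222). The other lids are level and the loose items haven't moved. The edge rows put the tilt at about 45–50°, which is too marginal. I'll go behind the raised far end and push it towards the robot.

Call:
play_rows --series '[0.012,-0.015,0,0,0.033,-0.042,0,0,0.06,-0.076,0,0,0.087,-0.11,0,0,0.114,-0.144,0,0,0.141,-0.178,0,0,0.168,-0.212,0,0,0.19,-0.24,0,0,0.203,-0.257,0,0,0.206,-0.261,0,0]'

```text
time_s: 12.02
tool_pos: [564.4, -102.8, 159.2]
ee_rot: [-3.136, -0.14, -0.001]
ft_force: [0.3, 0.4, -0.4]
grip_width: 0.009
gripper_force: 0.0
```

Call:
play_rows --series '[0,0,0,0,0,0,0.01,0,0,0,0.03,0,0,0,0.05,0,0,0,0.07,0,0,0,0.09,0,0,0,0.102,0,0,0,0.108,0,0,0,0.11,0,0,0,0.11,0]'

```text
time_s: 12.85
tool_pos: [562.4, -110.3, 49.0]
ee_rot: [-3.139, -0.127, 0.001]
ft_force: [0.3, -0.1, 1.2]
grip_width: 0.01
gripper_force: 0.0
```

Call:
play_rows --series '[-0.004,0,0,0,-0.008,0,0,0,-0.012,0,0,0,-0.015,0,0,0,-0.018,0,0,0,-0.02,0,0,0,-0.02,0,0,0]'

```text
time_s: 13.43
tool_pos: [542.8, -111.1, 49.5]
ee_rot: [3.139, 0.129, 0.0]
ft_force: [0.5, 0.1, 0.4]
grip_width: 0.006
gripper_force: 0.0
```

Call:
play_rows --series '[-0.001,0,0,0,-0.003,0,0,0,-0.004,0,0,0,-0.004,0,0,0]'

```text
time_s: 13.77
tool_pos: [539.2, -111.5, 49.3]
ee_rot: [-3.139, -0.129, -0.0]
ft_force: [-0.6, -0.3, 0.6]
grip_width: 0.006
gripper_force: 0.0
```

Call:
play_rows --series '[-0.001,0,0,0,-0.003,0,0,0,-0.004,0,0,0,-0.004,0,0,0]'

```text
time_s: 14.1
tool_pos: [537.8, -111.8, 50.4]
ee_rot: [3.139, 0.128, 0.008]
ft_force: [5.2, 2.0, 1.0]
grip_width: 0.003
gripper_force: 3.2
```

Call:
play_rows --series '[-0.001,0,0,0,-0.003,0,0,0,-0.004,0,0,0,-0.004,0,0,0]'

```text
time_s: 14.43
tool_pos: [536.7, -111.9, 51.2]
ee_rot: [3.138, 0.128, 0.017]
ft_force: [13.3, 5.2, 0.5]
grip_width: 0.003
gripper_force: 6.6
```

Call:
play_rows --series '[0.01,0,0,0,0.025,0,0,0,0.03,0,-0.01,0,0.03,0,-0.03,0,0.03,0,-0.065,0,0.03,0,-0.09,0,0.03,0,-0.105,0,0.03,0,-0.11,0,0.03,0,-0.11,0]'

```text
time_s: 15.18
tool_pos: [561.6, -110.0, 160.4]
ee_rot: [3.138, 0.129, 0.003]
ft_force: [0.8, 0.8, 0.3]
grip_width: 0.003
gripper_force: 0.0
```

Call:
play_rows --series '[-0.012,0.015,0,0,-0.033,0.042,0,0,-0.06,0.076,0,0,-0.087,0.11,0,0,-0.114,0.144,0,0,-0.141,0.178,0,0,-0.168,0.212,0,0,-0.19,0.24,0,0,-0.203,0.257,0,0,-0.206,0.261,0,0]'

```text
time_s: 16.02
tool_pos: [373.8, -389.4, 157.2]
ee_rot: [-3.137, -0.122, 0.005]
ft_force: [-0.5, -0.0, -0.3]
grip_width: 0.007
gripper_force: 0.0
```

```bash
cat > m.py <<'E'
from cell import imaging,bot
from h import *
import pickle
t=imaging.grab_frame("top"); t0=pickle.load(open("top.pkl","rb"))
for f in (t0,t):
    im=cv2.cvtColor(f["frame"],cv2.COLOR_BGR2GRAY)
    print(im[192:235,347:357].mean(1).round().astype(int).tolist())
print(bot.read_state()["tool_pos"])
E
python3 m.py
```

```text
[106, 107, 108, 108, 107, 100, 74, 54, 72, 113, 119, 103, 103, 97, 103, 105, 122, 128, 129, 129, 129, 129, 130, 129, 129, 130, 130, 130, 130, 125, 110, 103, 102, 107, 104, 119, 121, 92, 61, 61, 78, 82, 101]
[111, 111, 112, 112, 111, 104, 76, 54, 44, 43, 54, 65, 69, 88, 116, 115, 95, 88, 102, 130, 161, 170, 174, 180, 190, 197, 200, 201, 183, 157, 146, 149, 147, 112, 78, 67, 67, 69, 78, 108, 141, 147, 180]
[ 374.6767394  -388.29490651  157.26251392]
```

```bash
python3 -c "
from cell import bot; print(bot.hand_in())"
```

```text
the job is handed in; nothing more can be done
None
```

I found box_1's lid to be the one that rocks, pushed it open to about 50° as estimated from the top camera, drew the hand clear and handed the job in; the hardest press on that lid reached about 44 N at the fingertips, and neither that press nor a further push on its raised end took it past about 50°.

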